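# Change the sample in a seed mill and hold it running

## Task

The green-lidded sample is milled: lift its cup out of the mill and stand it upright in the grey wash tray. Then set the orange-lidded cup in the mill with its pins in the notches, push it down against the spring and turn it clockwise (seen from above) a quarter turn to the stop. The mill runs only while the cup is held turned, so finish still gripping it there, seated and turned fully against the return spring, and leave the other cups and everything else on the bench undisturbed.

Things in the scene. Friction and masses are not known exactly. Their poses are not given: they have to be found in the camera images.
- mill: White bench-top mill, 200 mm deep (x), 150 mm wide (y), housing top 100 mm high; control nose at its front (-x). Fixed. Origin: centre of its underside. On top, 25 mm behind the origin (+x), stands the black bayonet collar, 73 mm dia., up to 124 mm. A cup enters when its y axis lies along the mill's y axis, either way round.
- mill_mouth (a point): Centre of the collar's upper face, on the upright turning axis, 124 mm above the bench; axes as the mill's. Opening 47 mm dia. with two 12 mm wide notches for the pins at +y and -y (white marks on the collar, blue on the housing), reaching 31.5 mm from the axis. Below the 6 mm thick flange is the channel in which the pins turn.
- mill_seat (a joint): Sprung seat in the collar that carries the cup: metres pressed, 0 (up) to 0.010 (bottom); 5 N at 0, 12 N at the bottom. At 0 it is 10 mm below the collar's upper face and a cup standing on it has its pins in the notches. Pressed over 0.006 (0.0085 is comfortable) the pins clear the flange and can turn. A turned cup no longer pushed rises to about 0.005, held by the flange.
- mill_twist (a joint): Interlock ring under the flange, driven by the pins: radians clockwise seen from above, 0 (rest) to 1.25 (hard stop, red mark on the housing). After 0.13 rad of free play the pins meet it, so a cup turns about 1.4 rad clockwise from the notches to the stop. A spring turns ring and cup back when let go: 0.15 Nm at 0, 0.35 Nm at the stop.
- cup_green: Grinding cup, green lid, 95 mm high, 0.15 kg. Origin: centre of underside, z up. Black foot 44 mm dia. (lowest 23 mm); round body and lid 52 mm dia., straight wall, grip at any angle. Two steel pins (6 mm square, centre 6.5 mm up) stick out of the foot along its +y and -y to 29.5 mm from the axis; black line over the lid from pin to pin. Already milled; starts loose in the collar, underside 114 mm above the bench.
- cup_orange: Grinding cup, orange lid, 95 mm high, 0.15 kg. Origin: centre of underside, z up. Black foot 44 mm dia. (lowest 23 mm); round body and lid 52 mm dia., straight wall, grip at any angle. Two steel pins (6 mm square, centre 6.5 mm up) stick out of the foot along its +y and -y to 29.5 mm from the axis; black line over the lid from pin to pin. Next to be milled; starts in the sample tray.
- cup_yellow: Same kind of cup (52 mm dia., 95 mm high, origin at centre of underside), yellow lid. A later sample, beside the orange one in the sample tray: leave it.
- cup_white: Same kind of cup (52 mm dia., 95 mm high, origin at centre of underside), white lid. Already milled, standing in one half of the wash tray: leave it.
- sample_tray: White open tray, 250 mm (its x) by 130 mm (its y), rim 22 mm high, walls and floor 4 mm thick, fixed; origin at the centre of its underside. Holds the orange and yellow cups, one in each half, about 110 mm apart along x. May be left or right of the mill.
- wash_tray: Grey open tray, 250 mm (its x) by 130 mm (its y), rim 22 mm high, walls and floor 4 mm thick, fixed; origin at the centre of its underside. The white-lidded cup stands in its +x half, about 62 mm from the tray's centre; the -x half is free. May be left or right of the mill.
- wash_bottle: Translucent white plastic bottle, 68 mm diameter, 170 mm high, standing on the bench: leave it. Origin: centre of its underside.
- weigh_boat: White square weighing dish with a few dark seeds, 78 mm square, 16 mm high, on the bench: leave it. Origin: centre of its underside.
- cultivator: Hand cultivator with wooden handle and three steel tines, 250 mm long, lying on the bench: leave it. Origin at the handle's front end, x towards the tines.
- jar: Amber jar with black cap, 60 mm diameter, 75 mm high, standing on the bench: leave it. Origin: centre of its underside.
There are look-alikes about, which are no part of the job. What is shaped like the cup_orange but pink or purple is not meant.

How it is judged (in metres and radians):
On the way, in this order (a step that is already met when the one before it is completed fails the run):
1. the green-lidded cup stands upright on the floor of the wash tray, let go (x of cup_green in the frame of wash_tray between -0.105 and 0.105 m and y of cup_green in the frame of wash_tray between -0.045 and 0.045 m and height (world z) of cup_green below 0.008 m and angle between cup_green's own z axis and vertical below 0.08 rad and linear speed of cup_green below 0.03 m/s and contact force between cup_green and the fingers below 0.1 N), for 0.2 s.
2. the orange-lidded cup stands in the collar and is pushed down against the spring (horizontal distance between cup_orange and mill_mouth below 0.004 m and angle between cup_orange's own z axis and vertical below 0.07 rad and value of joint mill_seat above 0.004 m), for 0.05 s.
3. it is turned to the stop under the flange (horizontal distance between cup_orange and mill_mouth below 0.004 m and angle between cup_orange's own z axis and vertical below 0.07 rad and value of joint mill_twist above 1.1 rad and value of joint mill_seat above 0.0035 m and z of cup_orange in the frame of mill below 0.1105 m), for 0.2 s.
At the end, for the whole second after the job is handed in: Orange-lidded cup in the collar, within 4 mm of its axis and 4 degrees of upright, seat pressed over 3.5 mm, ring turned over 1.1 rad and steady, fingers gripping it (over 3 N). Green-lidded cup let go, still and upright (4.5 degrees) on the wash tray floor, wholly inside the rim (all of step 1 and all of step 3 and velocity of joint mill_twist below 0.3 rad/s and contact force between the fingers and cup_orange above 3 N); the arm keeps its last pose, push and grip.
It fails at once if the yellow- or white-lidded cup is moved more than 25 mm or tipped (distance of any of cup_yellow, cup_white from where it was at the start of the episode above 0.025 m or angle between any of cup_yellow, cup_white's own z axis and vertical above 0.35 rad).
It fails at once if the bottle, jar, weighing dish or cultivator is moved more than 25 mm or tipped (distance of any of wash_bottle, jar, weigh_boat, cultivator from where it was at the start of the episode above 0.025 m or angle between any of wash_bottle, jar, weigh_boat, cultivator's own z axis and vertical above 0.35 rad).
It also fails if it takes over 58 s, if anything falls off the work surface, if the arm or the gripper's body presses on something with over 40 N, if the wrist force passes 120 N, or if a joint passes its speed limit or range.

## Robot

A 7-joint arm with a two-finger parallel gripper is mounted at the origin on the work surface. World frame = base frame: x ahead of the robot, y to its left, z up, the work surface at z = 0. Lengths are in mm, angles in degrees, forces in N, time in s.
With the tool pointing down it reaches from about 400 to 925 mm from the base axis. Payload 4.1 kg.
Tool frame: the origin (TCP) lies at the very end of the fingers, on their centre line; the grasp point (between the pads) lies manip.tcp_to_grasp behind it (manip.tcp_to_grasp is the distance from the TCP to the grasp point, in mm); z points along the fingers, y is the line along which they close (so a half turn about z gives the same grasp; the last joint's range is limited). The gripper opens to 85 mm and grips with 20 to 120 N. Pads are 22 mm wide; open, the fingers measure 114 mm over their backs; the gripper's body (76 mm by 85 mm) begins 54 mm behind the grasp point. The pads swing forward as they close: fully open they stand 13 mm farther back than shut.
Start: joints at [69.385, 22.827, 2.584, 88.041, -1.071, 69.15, -2.905], TCP at [167.641, -628.045, 231.347] pointing down, gripper open.
Joint ranges: [-161.44, 161.44], [-28.35, 127.94], [-78.24, 83.42], [0, 140.83], [-78.03, 258.03], [13.02, 114.36], [-168.23, 168.23]. Speed limits (degrees/s): [147.25, 147.25, 180, 180, 180, 180, 180].

## Interface

Orientations are given as a 3x3 rotation matrix whose columns are the frame's x, y, z axes.
In Python, from bench import manip, imaging, spotter gives the robot as it stands.
- The arm moves only by the tool send_rows, never from a script. Its argument "targets" is a list of rows, each an object with "hand": the gripper's target within -1 to 1 (shut at 1, half-way at 0, fully open at -1); "delta_pos": the shift along the tool's x, y, z as a fraction of full scale, a list of three; "turn": the turn about the tool's z as a fraction of full scale. In form: [{"hand": hand, "delta_pos": [dx, dy, dz], "turn": turn}, ...]. A call has 1 to 12 rows; each row is the pose to reach, as a shift and turn from the pose commanded when the call began, along the tool's axes at that moment; what a row does not reach only later rows make up. Full scale, the value 1, is 120 mm for a shift and 90 degrees for a turn. A row lasts 1/12 s, in which the tool goes at most 41.7 mm and 7.16 degrees, less where a joint would pass 70% of its speed; a pose out of reach is approached as far as the arm can. A call with a number of a shift or a turn outside -1 to 1 is refused whole. A call with a gripper value outside its range is refused whole. The fingers move at their own pace and stop on an object; the grip force is fixed at half the most. Time passes only in rows, so rows that repeat a pose let the fingers close. It gives the time, the measured TCP pose, the force, the opening and the grip force at its end, in the units of the state.
- manip.get_state(): the state, without advancing time (a new reading comes with each control period).
- imaging.get_image(name): name is "scene" or "top"; returns (picture, depth): 480x640x3 uint8, red, green, blue; 480x640 float32, mm along the optical axis (not along the pixel's ray), 0 where there is no reading.
- imaging.get_calibration(name): a dict with "K" (3x3 intrinsics, pixels), "pose" (4x4, takes a point from camera to world coordinates). Camera axes: x right, y down, z forward; pixel columns grow to the right and rows downward; lengths in mm; the calibration is good to about 2 mm. A picture is of the moment at which its call begins. get_calibration takes no time and is no camera call.
- manip.sign_off(): hands the job in; it is judged then, once.
Trained networks look in the newest picture that a camera, given by its name, has taken for a name from the list of things; names that differ only in an ending like _2 or _b are one class to them, and where a whole thing is asked for, a point or a joint stands for the part that bears it (a point fixed in the world has none). Each returns a list of dicts, best first, with "p" (0 to 1); they miss things now and then, are a little off and sometimes report something else, mostly with a low value. They report only what shows in the picture. A call takes as long as a camera call. They do not tell look-alikes from the thing itself.
- spotter.boxes_of(camera, label): "xyz" ([x, y, z] in mm, in world coordinates, good to about 4 mm: the middle of the surface that is visible of it).
The state is a dict: "clock": time; "q": joint angles; "joint_vel": joint speeds; "effort": joint torques, N m; "tcp_pos": TCP position; "tcp_rot": TCP orientation; "contact_force": force on the tool from outside, world axes, zero at the start; "wrist_torque": the same for the moment, N m; "opening": finger opening in mm; "gripper_force": force on a finger pad.
Only numpy, scipy, OpenCV 4.12 (cv2) and the standard library are available. Lean on these libraries where they do the work, as an engineer would, in place of code of your own. Each camera call takes 0.05 s, during which the arm holds its last target. There are 200 camera calls.

## Working session

There is one attempt and no reset: what is moved stays moved. The work goes in short steps, Python scripts to look and compute and a tool call to move; the robot and the scene stay as the last step left them, time stands still between calls to the robot, and variables do not carry over. Pictures are saved under pics/ and viewed, at most 10 in all, crops included, and the job is handed in when it is done.

Besides the shell and the picture viewer there is one more tool, called after "Emit:" as a command line: name --argument value ..., lists and objects as JSON in quotes. send_rows: Moves the arm, as the interface text tells. Shift numbers are shares of 120 mm and turn numbers shares of 90 degrees, none past 1 either way. Its arguments: {"type":"object","properties":{"targets":{"type":"array"}},"required":["targets"]}

```bash
mkdir -p pics; cat > h.py <<'E'
import numpy as np, cv2
from bench import manip, imaging, spotter
def snap(name,fn):
    im,d=imaging.get_image(name); cv2.imwrite('pics/'+fn+'.png',im[:,:,::-1]); np.savez('pics/'+fn+'.npz',im=im,d=d); return im,d
def cloud(name,d):
    c=imaging.get_calibration(name);K=np.array(c['K']);P=np.array(c['pose'])
    v,u=np.mgrid[:480,:640]; X=np.stack([(u-K[0,2])*d/K[0,0],(v-K[1,2])*d/K[1,1],d],-1)
    return X@P[:3,:3].T+P[:3,3]
def proj(name,p):
    c=imaging.get_calibration(name);K=np.array(c['K']);P=np.array(c['pose'])
    q=K@(P[:3,:3].T@(np.array(p)-P[:3,3])); return (q[:2]/q[2]).round(0)
E
python3 - <<'E'
from h import *
for n in('scene','top'): snap(n,n+'0')
a=cv2.imread('pics/scene0.png');
for l in 'mill cup_green cup_orange cup_yellow cup_white sample_tray wash_tray wash_bottle weigh_boat cultivator jar'.split():
    print(l,[(np.round(r['xyz']).tolist(),round(r['p'],2),proj('top',r['xyz']).tolist()) for r in spotter.boxes_of('top',l)])
s=manip.get_state();print(s['clock'],s['tcp_pos'],np.round(s['tcp_rot'],3),s['opening'],manip.tcp_to_grasp)
E
```

```text
mill [([537.0, -1.0, 104.0], 0.66, [332.0, 223.0])]
cup_green [([568.0, 3.0, 211.0], 0.81, [330.0, 207.0])]
cup_orange [([237.0, 276.0, 91.0], 0.78, [244.0, 318.0]), ([396.0, 408.0, 94.0], 0.76, [203.0, 268.0]), ([434.0, 260.0, 3.0], 0.28, [253.0, 258.0]), ([578.0, -290.0, 98.0], 0.27, [422.0, 210.0])]
cup_yellow [([490.0, 274.0, 96.0], 0.54, [245.0, 238.0])]
cup_white [([581.0, -294.0, 93.0], 0.68, [423.0, 209.0]), ([568.0, 6.0, 209.0], 0.46, [330.0, 207.0]), ([688.0, -259.0, 114.0], 0.44, [412.0, 175.0])]
sample_tray [([436.0, 256.0, 3.0], 0.72, [255.0, 257.0])]
wash_tray [([503.0, -280.0, 3.0], 0.71, [414.0, 237.0])]
wash_bottle [([687.0, -262.0, 114.0], 0.9, [413.0, 175.0])]
weigh_boat []
cultivator [([488.0, 549.0, 19.0], 0.61, [166.0, 242.0])]
jar [([711.0, 260.0, 77.0], 0.86, [251.0, 172.0])]
0.65 [ 167.61928989 -628.03702463  231.36977468] [[ 0.966  0.258  0.   ]
 [ 0.258 -0.966 -0.   ]
 [-0.     0.    -1.   ]] 85.36098513795234 18.700000000000003
```

View pics/top0.png

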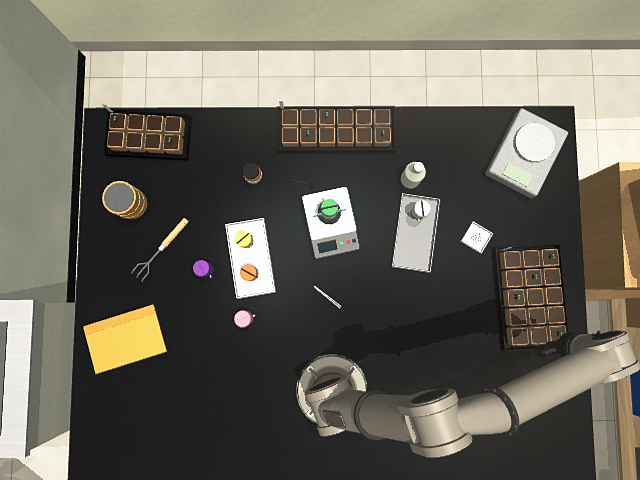

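View pics/scene0.png

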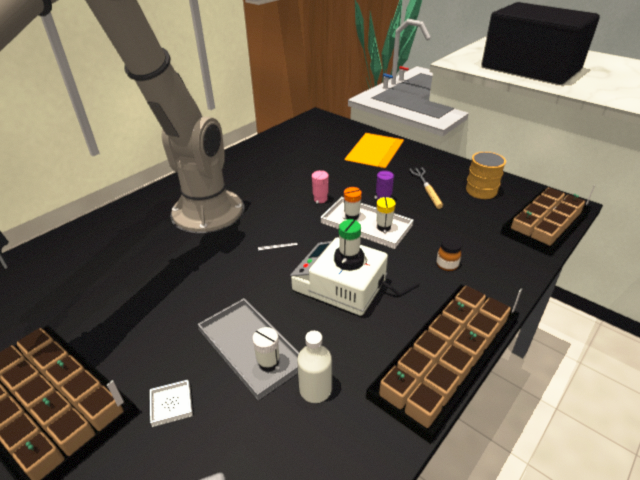

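The top picture shows the mill with the green cup at (330,208). The sample tray is on the left, with yellow at (244,239) and orange at (249,272). The grey wash tray is on the right, with white at (421,209). The cups shaped like the orange one are orange (249,272), pink (244,319) and purple (203,268). Only (249,272) is orange and stands in the sample tray, so that is the one I want. I'll confirm it in a crop and measure.

```bash
python3 - <<'E'
from h import *
T=np.load('pics/top0.npz');S=np.load('pics/scene0.npz')
crop=T['im'][185:325,180:360];cv2.imwrite('pics/crop.png',cv2.resize(crop[:,:,::-1],None,fx=4.4,fy=4.2,interpolation=cv2.INTER_CUBIC))
ctr={'green':(568,3,209),'orange':(390,265,99),'yellow':(490,274,99),'white':(581,-294,99)}
for n,D in(('top',T),('scene',S)):
    X=cloud(n,D['d']); im=D['im'].astype(int); g=im.sum(-1)
    for k,c in ctr.items():
        m=(np.abs(X[...,2]-c[2])<5)&(np.hypot(X[...,0]-c[0],X[...,1]-c[1])<45)
        P=X[m]; 
        if len(P)<5: print(n,k,len(P));continue
        (cx,cy),r=cv2.minEnclosingCircle(P[:,:2].astype(np.float32))
        b=m&(g<150)&(np.hypot(X[...,0]-cx,X[...,1]-cy)<24); L=X[b][:,:2]
        a=np.nan
        if len(L)>4: vx,vy,x0,y0=cv2.fitLine(L.astype(np.float32),cv2.DIST_HUBER,0,.01,.01).ravel(); a=np.degrees(np.arctan2(vy,vx))
        print(n,k,len(P),np.round([cx,cy,r,P[:,2].mean()],1),'mean',P[:,:2].mean(0).round(1),'line',len(L),round(float(a),1))
    m=(np.abs(X[...,2]-100)<5)&(np.hypot(X[...,0]-545,X[...,1])<150)
    rr=cv2.minAreaRect(X[m][:,:2].astype(np.float32));print(n,'mill',rr)
    for k,c in(('wash',(505,-280)),('sample',(436,260))):
        m=(np.abs(X[...,2]-22)<4)&(np.hypot(X[...,0]-c[0],X[...,1]-c[1])<150); print(n,k,cv2.minAreaRect(X[m][:,:2].astype(np.float32)))
    # blue/white marks
    hsv=cv2.cvtColor(D['im'],cv2.COLOR_RGB2HSV); near=np.hypot(X[...,0]-568,X[...,1]-3)<75
    for k,lo,hi in(('blue',100,130),('red',0,5)):
        m=near&(hsv[...,0]>=lo)&(hsv[...,0]<=hi)&(hsv[...,1]>130)&(hsv[...,2]>60)&(np.abs(X[...,2]-101)<6)
        nl,lab,st,_=cv2.connectedComponentsWithStats(m.astype(np.uint8))
        print(n,k,[(X[lab==i].mean(0).round(1).tolist(),int(st[i,4])) for i in range(1,nl)])
E
```

```text
top green 189 [569.9   7.3  26.1 209.1] mean [569.6   8.1] line 1 nan
top orange 168 [381.3 264.2  26.   99.3] mean [380.6 264.1] line 2 nan
top yellow 139 [490.1 282.5  26.1  99.5] mean [490.5 282.6] line 5 -49.8
top white 152 [ 583.7 -290.9   26.8   99.1] mean [ 584.7 -289.3] line 6 5.4
top mill ((568.9194946289062, 7.538154602050781), (151.82522583007812, 148.62730407714844), 11.918572425842285)
top wash ((517.2785034179688, -282.57562255859375), (131.11801147460938, 250.6892852783203), 81.06449890136719)
top sample ((432.6849670410156, 283.3227233886719), (250.25924682617188, 157.40760803222656), 9.337919235229492)
top blue [([581.4, -44.3, 102.3], 1), ([578.0, -31.5, 103.6], 1), ([559.7, 56.5, 99.5], 2)]
top red []
scene green 252 [572.1   2.9  27.2 207.7] mean [573.5   1.5] line 0 nan
scene orange 131 [383.1 258.5  27.9  97.1] mean [384.5 258.2] line 0 nan
scene yellow 146 [493.  275.8  27.8  97.1] mean [493.8 276. ] line 0 nan
scene white 396 [ 585.1 -296.4   27.    98.2] mean [ 586.9 -296.9] line 0 nan
scene mill ((572.6716918945312, 2.8102264404296875), (147.49473571777344, 150.42835998535156), 12.285198211669922)
scene wash ((517.7298583984375, -287.68408203125), (130.48883056640625, 253.07955932617188), 80.75724792480469)
scene sample ((431.1856689453125, 301.3966064453125), (252.1643829345703, 210.65493774414062), 8.849847793579102)
scene blue []
scene red []
```

View pics/crop.png

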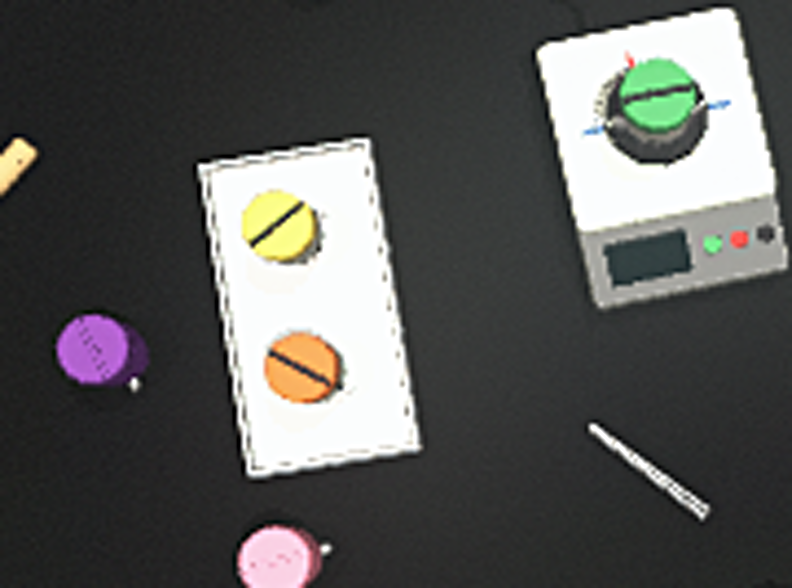

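The crop shows orange at (303,367) inside the sample tray, with its pin line tilted. Pink is at (277,560) and purple at (92,348), both outside the tray. The orange cup is confirmed. The two cameras differ by about 5 mm in y, so I average them: green (571,5), orange (382,261), mill yaw about 12°. First move is to above the mill.

Emit:
send_rows --targets '[{"hand": -1,"delta_pos": [0.922,-0.846,0],"turn": 0},{"hand": -1,"delta_pos": [0.922,-0.846,0],"turn": 0},{"hand": -1,"delta_pos": [0.922,-0.846,0],"turn": 0},{"hand": -1,"delta_pos": [0.922,-0.846,0],"turn": 0}]'

```text
clock: 0.98
tcp_pos: [251.4, -497.4, 231.4]
tcp_rot: [[0.965, 0.262, 0.002], [0.262, -0.965, 0.002], [0.002, -0.001, -1.0]]
contact_force: [1.3, 0.6, -0.2]
opening: 85.3
gripper_force: 0.0
```

Emit:
send_rows --targets '[{"hand": -1,"delta_pos": [0.922,-0.846,0],"turn": 0},{"hand": -1,"delta_pos": [0.922,-0.846,0],"turn": 0},{"hand": -1,"delta_pos": [0.922,-0.846,0],"turn": 0},{"hand": -1,"delta_pos": [0.922,-0.846,0],"turn": 0}]'

```text
clock: 1.32
tcp_pos: [331.8, -370.5, 231.7]
tcp_rot: [[0.965, 0.263, 0.001], [0.263, -0.965, 0.001], [0.002, -0.001, -1.0]]
contact_force: [0.3, -0.1, 0.8]
opening: 85.5
gripper_force: 0.0
```

Emit:
send_rows --targets '[{"hand": -1,"delta_pos": [0.922,-0.846,0],"turn": 0},{"hand": -1,"delta_pos": [0.922,-0.846,0],"turn": 0},{"hand": -1,"delta_pos": [0.922,-0.846,0],"turn": 0},{"hand": -1,"delta_pos": [0.922,-0.846,0],"turn": 0}]'

```text
clock: 1.65
tcp_pos: [412.2, -243.7, 231.8]
tcp_rot: [[0.965, 0.263, 0.002], [0.263, -0.965, 0.001], [0.002, -0.0, -1.0]]
contact_force: [0.2, 0.5, -0.1]
opening: 85.6
gripper_force: 0.0
```

Emit:
send_rows --targets '[{"hand": -1,"delta_pos": [0.922,-0.846,0],"turn": 0},{"hand": -1,"delta_pos": [0.922,-0.846,0],"turn": 0},{"hand": -1,"delta_pos": [0.922,-0.846,0],"turn": 0},{"hand": -1,"delta_pos": [0.922,-0.846,0],"turn": 0}]'

```text
clock: 1.98
tcp_pos: [492.7, -116.7, 231.9]
tcp_rot: [[0.965, 0.263, 0.002], [0.263, -0.965, 0.002], [0.003, -0.001, -1.0]]
contact_force: [-0.2, -0.2, -0.1]
opening: 85.5
gripper_force: 0.0
```

Emit:
send_rows --targets '[{"hand": -1,"delta_pos": [0.922,-0.846,0],"turn": 0.034},{"hand": -1,"delta_pos": [0.922,-0.846,0],"turn": 0.034},{"hand": -1,"delta_pos": [0.922,-0.846,0],"turn": 0.034},{"hand": -1,"delta_pos": [0.922,-0.846,0],"turn": 0.034},{"hand": -1,"delta_pos": [0.922,-0.846,0],"turn": 0.034},{"hand": -1,"delta_pos": [0.922,-0.846,0],"turn": 0.034},{"hand": -1,"delta_pos": [0.922,-0.846,0],"turn": 0.034},{"hand": -1,"delta_pos": [0.922,-0.846,0],"turn": 0.034},{"hand": -1,"delta_pos": [0.922,-0.846,0],"turn": 0.034},{"hand": -1,"delta_pos": [0.922,-0.846,0],"turn": 0.034}]'

```text
clock: 2.82
tcp_pos: [570.9, 3.6, 231.4]
tcp_rot: [[0.979, 0.204, 0.0], [0.204, -0.979, -0.001], [-0.0, 0.001, -1.0]]
contact_force: [-0.2, 0.6, 0.2]
opening: 85.3
gripper_force: 0.0
```

Emit:
send_rows --targets '[{"hand": -1,"delta_pos": [0,-0.01,0.28],"turn": 0},{"hand": -1,"delta_pos": [0,-0.01,0.56],"turn": 0},{"hand": -1,"delta_pos": [0,-0.01,0.56],"turn": 0},{"hand": -1,"delta_pos": [0,-0.01,0.56],"turn": 0},{"hand": -1,"delta_pos": [0,-0.01,0.56],"turn": 0},{"hand": -1,"delta_pos": [0,-0.01,0.56],"turn": 0}]'

```text
clock: 3.32
tcp_pos: [572.6, 6.2, 166.4]
tcp_rot: [[0.979, 0.206, 0.004], [0.206, -0.979, -0.0], [0.004, 0.001, -1.0]]
contact_force: [0.1, -0.5, 0.7]
opening: 85.6
gripper_force: 0.0
```

Emit:
send_rows --targets '[{"hand": 0.6,"delta_pos": [0,0,0],"turn": 0},{"hand": 0.6,"delta_pos": [0,0,0],"turn": 0},{"hand": 0.6,"delta_pos": [0,0,0],"turn": 0},{"hand": 0.6,"delta_pos": [0,0,0],"turn": 0},{"hand": 0.6,"delta_pos": [0,0,0],"turn": 0},{"hand": 0.6,"delta_pos": [0,0,0],"turn": 0},{"hand": 0.6,"delta_pos": [0,0,0],"turn": 0},{"hand": 0.6,"delta_pos": [0,0,0],"turn": 0},{"hand": 0.6,"delta_pos": [0,0,0],"turn": 0},{"hand": 0.6,"delta_pos": [0,0,0],"turn": 0}]'

```text
clock: 4.15
tcp_pos: [571.5, 6.3, 164.4]
tcp_rot: [[0.979, 0.206, 0.001], [0.206, -0.979, -0.0], [0.001, 0.0, -1.0]]
contact_force: [1.5, 0.3, 2.7]
opening: 50.8
gripper_force: 61.7
```

Emit:
send_rows --targets '[{"hand": -1,"delta_pos": [0,0,0],"turn": 0},{"hand": -1,"delta_pos": [0,0,0],"turn": 0},{"hand": -1,"delta_pos": [0,0,0],"turn": 0},{"hand": -1,"delta_pos": [0,0,0],"turn": 0},{"hand": -1,"delta_pos": [0,0,0],"turn": 0},{"hand": -1,"delta_pos": [0,0,0],"turn": 0}]'

```text
clock: 4.65
tcp_pos: [570.7, 6.2, 163.8]
tcp_rot: [[0.979, 0.206, -0.001], [0.206, -0.979, -0.0], [-0.001, -0.0, -1.0]]
contact_force: [0.4, 0.5, -0.5]
opening: 85.1
gripper_force: 0.0
```

Emit:
send_rows --targets '[{"hand": -1,"delta_pos": [0,0,0],"turn": -1},{"hand": -1,"delta_pos": [0,0,0],"turn": -1},{"hand": -1,"delta_pos": [0,0,0],"turn": -1},{"hand": -1,"delta_pos": [0,0,0],"turn": -1},{"hand": -1,"delta_pos": [0,0,0],"turn": -1},{"hand": -1,"delta_pos": [0,0,0],"turn": -1},{"hand": -1,"delta_pos": [0,0,0],"turn": -1},{"hand": -1,"delta_pos": [0,0,0],"turn": -1},{"hand": -1,"delta_pos": [0,0,0],"turn": -1},{"hand": -1,"delta_pos": [0,0,0],"turn": -1},{"hand": -1,"delta_pos": [0,0,0],"turn": -1},{"hand": -1,"delta_pos": [0,0,0],"turn": -1}]'

```text
clock: 5.65
tcp_pos: [570.9, 6.1, 164.1]
tcp_rot: [[-0.142, 0.99, -0.0], [0.99, 0.142, -0.0], [-0.0, -0.0, -1.0]]
contact_force: [-0.1, 0.3, -1.3]
opening: 85.2
gripper_force: 0.0
```

Emit:
send_rows --targets '[{"hand": -1,"delta_pos": [0,0,0],"turn": -0.05},{"hand": -1,"delta_pos": [0,0,0],"turn": -0.05},{"hand": -1,"delta_pos": [0,0,0],"turn": -0.05},{"hand": -1,"delta_pos": [0,0,0],"turn": -0.05},{"hand": -1,"delta_pos": [0,0,0],"turn": -0.05}]'

```text
clock: 6.07
tcp_pos: [570.9, 6.2, 164.1]
tcp_rot: [[-0.212, 0.977, 0.0], [0.977, 0.212, -0.0], [-0.0, -0.0, -1.0]]
contact_force: [-0.2, -0.4, 0.3]
opening: 85.4
gripper_force: 0.0
```

Emit:
send_rows --targets '[{"hand": 0.6,"delta_pos": [0,0,0],"turn": 0},{"hand": 0.6,"delta_pos": [0,0,0],"turn": 0},{"hand": 0.6,"delta_pos": [0,0,0],"turn": 0},{"hand": 0.6,"delta_pos": [0,0,0],"turn": 0},{"hand": 0.6,"delta_pos": [0,0,0],"turn": 0},{"hand": 0.6,"delta_pos": [0,0,0],"turn": 0},{"hand": 0.6,"delta_pos": [0,0,0],"turn": 0},{"hand": 0.6,"delta_pos": [0,0,0],"turn": 0},{"hand": 0.6,"delta_pos": [0,0,0],"turn": 0},{"hand": 0.6,"delta_pos": [0,0,0],"turn": 0}]'

```text
clock: 6.9
tcp_pos: [570.8, 6.2, 164.1]
tcp_rot: [[-0.214, 0.977, -0.0], [0.977, 0.214, -0.0], [-0.0, -0.0, -1.0]]
contact_force: [-1.8, 0.5, 2.8]
opening: 50.8
gripper_force: 61.7
```

Emit:
send_rows --targets '[{"hand": 0.6,"delta_pos": [0.025,0,0],"turn": 0},{"hand": 0.6,"delta_pos": [0.025,0,0],"turn": 0},{"hand": 0.6,"delta_pos": [0.025,0,0],"turn": 0},{"hand": 0.6,"delta_pos": [0.025,0,0],"turn": 0}]'

```text
clock: 7.23
tcp_pos: [570.7, 8.2, 164.1]
tcp_rot: [[-0.213, 0.977, 0.001], [0.977, 0.213, -0.001], [-0.001, 0.0, -1.0]]
contact_force: [-0.0, -3.3, 2.9]
opening: 50.9
gripper_force: 61.7
```

Emit:
send_rows --targets '[{"hand": 0.6,"delta_pos": [-0.05,0,0],"turn": 0},{"hand": 0.6,"delta_pos": [-0.05,0,0],"turn": 0},{"hand": 0.6,"delta_pos": [-0.05,0,0],"turn": 0},{"hand": 0.6,"delta_pos": [-0.05,0,0],"turn": 0}]'

```text
clock: 7.57
tcp_pos: [571.7, 4.8, 164.2]
tcp_rot: [[-0.214, 0.977, 0.0], [0.977, 0.214, 0.002], [0.002, 0.001, -1.0]]
contact_force: [-0.3, 2.8, 2.6]
opening: 51.2
gripper_force: 61.8
```

Emit:
send_rows --targets '[{"hand": 0.6,"delta_pos": [0.025,0.025,0],"turn": 0},{"hand": 0.6,"delta_pos": [0.025,0.025,0],"turn": 0},{"hand": 0.6,"delta_pos": [0.025,0.025,0],"turn": 0},{"hand": 0.6,"delta_pos": [0.025,0.025,0],"turn": 0}]'

```text
clock: 7.9
tcp_pos: [572.3, 6.0, 163.6]
tcp_rot: [[-0.213, 0.977, -0.004], [0.977, 0.213, -0.002], [-0.001, -0.004, -1.0]]
contact_force: [-4.9, -1.2, 4.0]
opening: 50.9
gripper_force: 62.3
```

Emit:
send_rows --targets '[{"hand": 0.6,"delta_pos": [0,-0.05,0],"turn": 0},{"hand": 0.6,"delta_pos": [0,-0.05,0],"turn": 0},{"hand": 0.6,"delta_pos": [0,-0.05,0],"turn": 0},{"hand": 0.6,"delta_pos": [0,-0.05,0],"turn": 0}]'

```text
clock: 8.23
tcp_pos: [569.1, 5.4, 164.3]
tcp_rot: [[-0.213, 0.977, 0.002], [0.977, 0.213, -0.0], [-0.001, 0.002, -1.0]]
contact_force: [3.2, 0.4, 0.3]
opening: 51.3
gripper_force: 62.5
```

Emit:
send_rows --targets '[{"hand": 0.6,"delta_pos": [0,0.025,0],"turn": 0},{"hand": 0.6,"delta_pos": [0,0.025,-0.25],"turn": 0},{"hand": 0.6,"delta_pos": [0,0.025,-0.5],"turn": 0},{"hand": 0.6,"delta_pos": [0,0.025,-0.5],"turn": 0},{"hand": 0.6,"delta_pos": [0,0.025,-0.5],"turn": 0},{"hand": 0.6,"delta_pos": [0,0.025,-0.5],"turn": 0}]'

```text
clock: 8.73
tcp_pos: [569.7, 5.9, 222.7]
tcp_rot: [[-0.214, 0.977, -0.003], [0.977, 0.214, -0.001], [0.0, -0.003, -1.0]]
contact_force: [-0.8, 0.0, -3.1]
opening: 51.0
gripper_force: 67.0
```

Emit:
send_rows --targets '[{"hand": 0.6,"delta_pos": [-0.231,-0.16,0],"turn": 0},{"hand": 0.6,"delta_pos": [-0.463,-0.319,0],"turn": 0},{"hand": 0.6,"delta_pos": [-0.694,-0.479,0],"turn": 0}]'

```text
clock: 8.98
tcp_pos: [530.5, -87.9, 221.8]
tcp_rot: [[-0.216, 0.976, -0.004], [0.976, 0.216, 0.001], [0.002, -0.004, -1.0]]
contact_force: [-0.1, -0.8, -2.1]
opening: 50.4
gripper_force: 67.0
```

Emit:
send_rows --targets '[{"hand": 0.6,"delta_pos": [-0.231,-0.16,0],"turn": 0},{"hand": 0.6,"delta_pos": [-0.463,-0.319,0],"turn": 0},{"hand": 0.6,"delta_pos": [-0.694,-0.479,0],"turn": 0}]'

```text
clock: 9.23
tcp_pos: [491.7, -182.2, 222.0]
tcp_rot: [[-0.214, 0.977, -0.004], [0.977, 0.214, 0.001], [0.002, -0.004, -1.0]]
contact_force: [1.1, -0.5, -1.9]
opening: 50.7
gripper_force: 67.0
```

Emit:
send_rows --targets '[{"hand": 0.6,"delta_pos": [-0.231,-0.16,0],"turn": 0},{"hand": 0.6,"delta_pos": [-0.463,-0.319,0],"turn": 0},{"hand": 0.6,"delta_pos": [-0.694,-0.479,0],"turn": 0},{"hand": 0.6,"delta_pos": [-0.694,-0.479,0],"turn": 0},{"hand": 0.6,"delta_pos": [-0.694,-0.479,0],"turn": 0},{"hand": 0.6,"delta_pos": [-0.694,-0.479,0],"turn": 0},{"hand": 0.6,"delta_pos": [-0.694,-0.479,0],"turn": 0}]'

```text
clock: 9.82
tcp_pos: [455.9, -272.8, 223.2]
tcp_rot: [[-0.216, 0.976, -0.001], [0.976, 0.216, 0.002], [0.002, -0.001, -1.0]]
contact_force: [0.1, 0.4, -1.6]
opening: 50.7
gripper_force: 67.0
```

Emit:
send_rows --targets '[{"hand": 0.6,"delta_pos": [0,0,0.3],"turn": 0},{"hand": 0.6,"delta_pos": [0,0,0.6],"turn": 0},{"hand": 0.6,"delta_pos": [0,0,0.85],"turn": 0},{"hand": 0.6,"delta_pos": [0,0,1.0],"turn": 0},{"hand": 0.6,"delta_pos": [0,0,1.0],"turn": 0},{"hand": 0.6,"delta_pos": [0,0,1.0],"turn": 0}]'

```text
clock: 10.32
tcp_pos: [456.0, -273.0, 103.5]
tcp_rot: [[-0.216, 0.976, -0.001], [0.976, 0.216, 0.002], [0.002, -0.001, -1.0]]
contact_force: [0.3, 0.2, -0.6]
opening: 50.7
gripper_force: 66.9
```

Emit:
send_rows --targets '[{"hand": 0.6,"delta_pos": [0,0,0.1],"turn": 0},{"hand": 0.6,"delta_pos": [0,0,0.2],"turn": 0},{"hand": 0.6,"delta_pos": [0,0,0.3],"turn": 0},{"hand": 0.6,"delta_pos": [0,0,0.36],"turn": 0},{"hand": 0.6,"delta_pos": [0,0,0.38],"turn": 0},{"hand": 0.6,"delta_pos": [0,0,0.4],"turn": 0},{"hand": 0.6,"delta_pos": [0,0,0.4],"turn": 0},{"hand": 0.6,"delta_pos": [0,0,0.4],"turn": 0},{"hand": 0.6,"delta_pos": [0,0,0.4],"turn": 0}]'

```text
clock: 11.07
tcp_pos: [456.3, -274.9, 56.6]
tcp_rot: [[-0.213, 0.977, 0.001], [0.977, 0.213, -0.001], [-0.001, 0.001, -1.0]]
contact_force: [0.0, 0.2, -1.2]
opening: 50.3
gripper_force: 66.9
```

Emit:
send_rows --targets '[{"hand": 0.6,"delta_pos": [0,0,0.015],"turn": 0},{"hand": 0.6,"delta_pos": [0,0,0.02],"turn": 0},{"hand": 0.6,"delta_pos": [0,0,0.02],"turn": 0},{"hand": 0.6,"delta_pos": [0,0,0.02],"turn": 0}]'

```text
clock: 11.4
tcp_pos: [456.4, -275.0, 54.5]
tcp_rot: [[-0.213, 0.977, 0.001], [0.977, 0.213, -0.001], [-0.001, 0.001, -1.0]]
contact_force: [-1.1, 0.2, 5.0]
opening: 50.7
gripper_force: 67.3
```

Emit:
send_rows --targets '[{"hand": -1,"delta_pos": [0,0,0],"turn": 0},{"hand": -1,"delta_pos": [0,0,0],"turn": 0},{"hand": -1,"delta_pos": [0,0,0],"turn": 0},{"hand": -1,"delta_pos": [0,0,0],"turn": 0},{"hand": -1,"delta_pos": [0,0,0],"turn": 0},{"hand": -1,"delta_pos": [0,0,0],"turn": 0},{"hand": -1,"delta_pos": [0,0,-0.2],"turn": 0},{"hand": -1,"delta_pos": [0,0,-0.4],"turn": 0},{"hand": -1,"delta_pos": [0,0,-0.7],"turn": 0},{"hand": -1,"delta_pos": [0,0,-1],"turn": 0},{"hand": -1,"delta_pos": [0,0,-1],"turn": 0},{"hand": -1,"delta_pos": [0,0,-1],"turn": 0}]'

```text
clock: 12.4
tcp_pos: [457.4, -275.4, 176.0]
tcp_rot: [[-0.213, 0.977, 0.004], [0.977, 0.213, -0.003], [-0.004, 0.003, -1.0]]
contact_force: [0.2, 0.3, -1.1]
opening: 85.4
gripper_force: 0.0
```

Emit:
send_rows --targets '[{"hand": -1,"delta_pos": [0.37,0.1,0],"turn": 0},{"hand": -1,"delta_pos": [0.738,0.201,0],"turn": 0},{"hand": -1,"delta_pos": [0.738,0.201,0],"turn": 0}]'

```text
clock: 12.65
tcp_pos: [459.9, -175.5, 172.5]
tcp_rot: [[-0.221, 0.975, -0.002], [0.975, 0.221, 0.004], [0.005, -0.001, -1.0]]
contact_force: [-0.4, 0.9, 0.3]
opening: 85.4
gripper_force: 0.0
```

```bash
python3 - <<'E'
from h import *
s=manip.get_state();print(s['clock'],s['tcp_pos'])
T=np.load('pics/top0.npz');
im,d=snap('top','top1'); sc,ds=snap('scene','scene1')
# orange lid line: darkness-weighted PCA, both cameras, projected on plane z=99
for n,(I,z) in {'top0':(T['im'],99),'top1':(im,99),'scene1':(sc,99)}.items():
    cam=n[:-1];c=imaging.get_calibration(cam);K=np.array(c['K']);P=np.array(c['pose'])
    bias={'top':(381.0,264.1),'scene':(383.5,258.3)}[cam]
    u0=proj(cam,(*bias,z)); v,u=np.mgrid[int(u0[1])-20:int(u0[1])+20,int(u0[0])-20:int(u0[0])+20]
    R=np.stack([(u-K[0,2])/K[0,0],(v-K[1,2])/K[1,1],np.ones(u.shape)],-1)@P[:3,:3].T
    X=P[:3,3]+R*((z-P[2,3])/R[...,2])[...,None]
    r=I[v,u,0].astype(float); xy=X[...,:2]-bias; ok=np.hypot(xy[...,0],xy[...,1])<20
    med=np.median(r[ok]); w=np.clip(med-20-r,0,None)*ok
    m=(xy*w[...,None]).sum((0,1))/w.sum(); q=xy-m; C=np.einsum('ijk,ijl,ij->kl',q,q,w)/w.sum()
    e,V=np.linalg.eigh(C);a=np.degrees(np.arctan2(V[1,1],V[0,1]))%180;print(n,'line',a.round(1),'mean',m.round(1),e.round(1))
X=cloud('top',d); hsv=cv2.cvtColor(im,cv2.COLOR_RGB2HSV)
m=(np.hypot(X[...,0]-456,X[...,1]+275)<45)&(X[...,2]>60);print('green now',X[m].mean(0).round(1),m.sum())
cv2.imwrite('pics/crop1.png',np.hstack([cv2.resize(im[160:280,300:460,::-1],(400,300)),cv2.resize(sc[160:400,190:510,::-1],(400,300))]))
E
```

```text
12.65 [ 459.93356105 -175.46667669  172.49684464]
top0 line 61.1 mean [-0.2 -0.4] [  2.1 126.6]
top1 line 61.1 mean [-0.2 -0.4] [  2.1 127. ]
scene1 line 61.9 mean [-1.   1.6] [  2.3 125.4]
green now [ 450.8 -298.    96.4] 2
```

View pics/crop1.png

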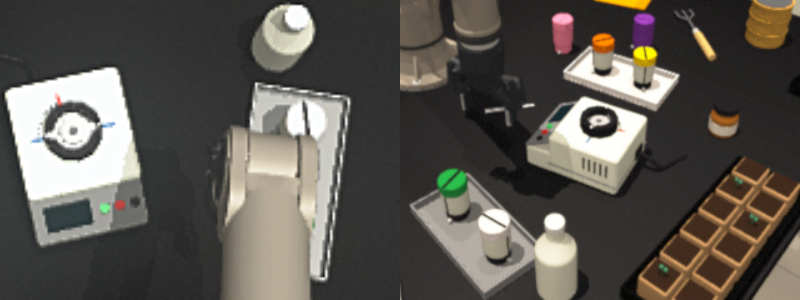

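The scene view (left crop at (455,195)) shows green standing upright in the wash tray. White is untouched and the collar is empty. The orange pin line is at 61° and the mill notches at 102°. Now I go to the orange cup.

Emit:
send_rows --targets '[{"hand": -1,"delta_pos": [0.37,0.1,0],"turn": 0},{"hand": -1,"delta_pos": [0.738,0.201,0],"turn": 0},{"hand": -1,"delta_pos": [0.738,0.201,0],"turn": 0}]'

```text
clock: 13.0
tcp_pos: [464.9, -85.6, 173.1]
tcp_rot: [[-0.22, 0.976, -0.001], [0.976, 0.22, 0.003], [0.003, -0.0, -1.0]]
contact_force: [0.3, 1.3, 1.0]
opening: 85.5
gripper_force: 0.0
```

Emit:
send_rows --targets '[{"hand": -1,"delta_pos": [0.37,0.1,0],"turn": 0},{"hand": -1,"delta_pos": [0.738,0.201,0],"turn": 0},{"hand": -1,"delta_pos": [0.738,0.201,0],"turn": 0}]'

```text
clock: 13.25
tcp_pos: [469.7, 6.5, 173.5]
tcp_rot: [[-0.221, 0.975, 0.0], [0.975, 0.221, 0.003], [0.003, 0.001, -1.0]]
contact_force: [-0.3, 0.7, 0.4]
opening: 85.5
gripper_force: 0.0
```

Emit:
send_rows --targets '[{"hand": -1,"delta_pos": [0.37,-0.042,0],"turn": 0},{"hand": -1,"delta_pos": [0.76,-0.084,0],"turn": 0},{"hand": -1,"delta_pos": [0.76,-0.084,0],"turn": 0}]'

```text
clock: 13.5
tcp_pos: [438.2, 92.7, 173.3]
tcp_rot: [[-0.221, 0.975, -0.001], [0.975, 0.221, 0.002], [0.003, -0.001, -1.0]]
contact_force: [0.9, 0.8, -0.5]
opening: 85.4
gripper_force: 0.0
```

Emit:
send_rows --targets '[{"hand": -1,"delta_pos": [0.37,-0.042,0],"turn": 0},{"hand": -1,"delta_pos": [0.76,-0.084,0],"turn": 0},{"hand": -1,"delta_pos": [0.76,-0.084,0],"turn": 0}]'

```text
clock: 13.75
tcp_pos: [409.0, 179.6, 173.7]
tcp_rot: [[-0.221, 0.975, -0.001], [0.975, 0.221, 0.003], [0.003, 0.0, -1.0]]
contact_force: [-0.3, -0.3, 0.5]
opening: 85.4
gripper_force: 0.0
```

Emit:
send_rows --targets '[{"hand": -1,"delta_pos": [0.37,-0.042,0],"turn": 0},{"hand": -1,"delta_pos": [0.76,-0.084,0],"turn": 0},{"hand": -1,"delta_pos": [0.76,-0.084,0],"turn": 0},{"hand": -1,"delta_pos": [0.76,-0.084,0],"turn": 0},{"hand": -1,"delta_pos": [0.76,-0.084,0],"turn": 0},{"hand": -1,"delta_pos": [0.76,-0.084,0],"turn": 0},{"hand": -1,"delta_pos": [0.76,-0.084,0],"turn": 0}]'

```text
clock: 14.33
tcp_pos: [382.7, 259.1, 173.1]
tcp_rot: [[-0.21, 0.978, -0.001], [0.978, 0.21, -0.001], [-0.001, -0.001, -1.0]]
contact_force: [-0.2, -0.2, 0.1]
opening: 85.5
gripper_force: 0.0
```

Emit:
send_rows --targets '[{"hand": -1,"delta_pos": [0.03,0,0],"turn": 1},{"hand": -1,"delta_pos": [0.03,0,0],"turn": 1},{"hand": -1,"delta_pos": [0.03,0,0],"turn": 1},{"hand": -1,"delta_pos": [0.03,0,0],"turn": 1},{"hand": -1,"delta_pos": [0.03,0,0.2],"turn": 1},{"hand": -1,"delta_pos": [0.03,0,0.4],"turn": 1},{"hand": -1,"delta_pos": [0.03,0,0.6],"turn": 1},{"hand": -1,"delta_pos": [0.03,0,0.8],"turn": 1},{"hand": -1,"delta_pos": [0.03,0,0.99],"turn": 1},{"hand": -1,"delta_pos": [0.03,0,0.99],"turn": 1},{"hand": -1,"delta_pos": [0.03,0,0.99],"turn": 1},{"hand": -1,"delta_pos": [0.03,0,0.99],"turn": 1}]'

```text
clock: 15.33
tcp_pos: [381.5, 262.9, 54.1]
tcp_rot: [[0.962, 0.274, -0.001], [0.274, -0.962, -0.001], [-0.001, 0.001, -1.0]]
contact_force: [0.7, 0.7, -0.3]
opening: 85.1
gripper_force: 0.0
```

Emit:
send_rows --targets '[{"hand": -1,"delta_pos": [0,0,0],"turn": 0.045},{"hand": -1,"delta_pos": [0,0,0],"turn": 0.045},{"hand": 0.6,"delta_pos": [0,0,0],"turn": 0.045},{"hand": 0.6,"delta_pos": [0,0,0],"turn": 0.045},{"hand": 0.6,"delta_pos": [0,0,0],"turn": 0.045},{"hand": 0.6,"delta_pos": [0,0,0],"turn": 0.045},{"hand": 0.6,"delta_pos": [0,0,0],"turn": 0.045},{"hand": 0.6,"delta_pos": [0,0,0],"turn": 0.045},{"hand": 0.6,"delta_pos": [0,0,0],"turn": 0.045},{"hand": 0.6,"delta_pos": [0,0,0],"turn": 0.045}]'

```text
clock: 16.17
tcp_pos: [381.4, 264.2, 55.1]
tcp_rot: [[0.977, 0.214, 0.0], [0.214, -0.977, -0.001], [0.0, 0.001, -1.0]]
contact_force: [-0.7, -2.6, 5.0]
opening: 50.8
gripper_force: 61.7
```

Now open, turn back and regrip.

Emit:
send_rows --targets '[{"hand": -1,"delta_pos": [0,0,0],"turn": 0},{"hand": -1,"delta_pos": [0,0,0],"turn": 0},{"hand": -1,"delta_pos": [0,0,0],"turn": 0},{"hand": -1,"delta_pos": [0,0,0],"turn": 0},{"hand": -1,"delta_pos": [0,0,0],"turn": 0},{"hand": -1,"delta_pos": [0,0,0],"turn": 0}]'

```text
clock: 16.67
tcp_pos: [381.0, 264.8, 54.8]
tcp_rot: [[0.977, 0.214, -0.0], [0.214, -0.977, -0.0], [-0.0, -0.0, -1.0]]
contact_force: [-0.6, -0.1, 0.3]
opening: 85.4
gripper_force: 0.0
```

Emit:
send_rows --targets '[{"hand": -1,"delta_pos": [0,0,0],"turn": -0.99},{"hand": -1,"delta_pos": [0,0,0],"turn": -0.99},{"hand": -1,"delta_pos": [0,0,0],"turn": -0.99},{"hand": -1,"delta_pos": [0,0,0],"turn": -0.99},{"hand": -1,"delta_pos": [0,0,0],"turn": -0.99},{"hand": -1,"delta_pos": [0,0,0],"turn": -0.99},{"hand": -1,"delta_pos": [0,0,0],"turn": -0.99},{"hand": -1,"delta_pos": [0,0,0],"turn": -0.99},{"hand": -1,"delta_pos": [0,0,0],"turn": -0.99},{"hand": -1,"delta_pos": [0,0,0],"turn": -0.99},{"hand": -1,"delta_pos": [0,0,0],"turn": -0.99},{"hand": -1,"delta_pos": [0,0,0],"turn": -0.99}]'

```text
clock: 17.67
tcp_pos: [381.1, 264.7, 54.9]
tcp_rot: [[-0.15, 0.989, 0.0], [0.989, 0.15, 0.0], [0.0, 0.0, -1.0]]
contact_force: [-0.3, 0.6, 0.6]
opening: 85.8
gripper_force: 0.0
```

Emit:
send_rows --targets '[{"hand": -1,"delta_pos": [0,0,0],"turn": -0.035},{"hand": -1,"delta_pos": [0,0,0],"turn": -0.035},{"hand": 0.6,"delta_pos": [0,0,0],"turn": -0.035},{"hand": 0.6,"delta_pos": [0,0,0],"turn": -0.035},{"hand": 0.6,"delta_pos": [0,0,0],"turn": -0.035},{"hand": 0.6,"delta_pos": [0,0,0],"turn": -0.035},{"hand": 0.6,"delta_pos": [0,0,0],"turn": -0.035},{"hand": 0.6,"delta_pos": [0,0,0],"turn": -0.035},{"hand": 0.6,"delta_pos": [0,0,0],"turn": -0.035},{"hand": 0.6,"delta_pos": [0,0,0],"turn": -0.035}]'

```text
clock: 18.5
tcp_pos: [381.1, 264.7, 55.1]
tcp_rot: [[-0.198, 0.98, 0.0], [0.98, 0.198, -0.0], [-0.0, 0.0, -1.0]]
contact_force: [-1.3, -0.1, 6.0]
opening: 51.1
gripper_force: 62.0
```

```bash
python3 - <<'E'
from h import *
s=manip.get_state();R=s['tcp_rot'];print(s['clock'],s['tcp_pos'],np.degrees(np.arctan2(R[1][0],R[0][0])),np.round(s['q'],1),s['opening'])
E
```

```text
18.5 [381.11030248 264.73052414  55.1391711 ] 101.41732034842325 [  6.1  25.4 -55.  121.5  28.7  47.  -55.2] 51.06485084929592
```

Emit:
send_rows --targets '[{"hand": 0.6,"delta_pos": [0,0,-0.2],"turn": 0},{"hand": 0.6,"delta_pos": [0,0,-0.5],"turn": 0},{"hand": 0.6,"delta_pos": [0,0,-0.8],"turn": 0},{"hand": 0.6,"delta_pos": [0,0,-1],"turn": 0}]'

```text
clock: 18.83
tcp_pos: [381.4, 265.6, 177.0]
tcp_rot: [[-0.199, 0.98, 0.002], [0.98, 0.199, 0.001], [0.001, 0.002, -1.0]]
contact_force: [-0.3, 0.4, -1.3]
opening: 50.8
gripper_force: 63.2
```

Emit:
send_rows --targets '[{"hand": 0.6,"delta_pos": [-0.2,0.1,-0.17],"turn": 0},{"hand": 0.6,"delta_pos": [-0.5,0.23,-0.17],"turn": 0},{"hand": 0.6,"delta_pos": [-0.808,0.374,-0.17],"turn": 0}]'

```text
clock: 19.08
tcp_pos: [445.2, 178.7, 196.7]
tcp_rot: [[-0.202, 0.979, 0.004], [0.979, 0.202, -0.0], [-0.001, 0.004, -1.0]]
contact_force: [0.9, -0.1, -1.8]
opening: 51.1
gripper_force: 63.2
```

Emit:
send_rows --targets '[{"hand": 0.6,"delta_pos": [-0.27,0.12,0],"turn": 0},{"hand": 0.6,"delta_pos": [-0.54,0.25,0],"turn": 0},{"hand": 0.6,"delta_pos": [-0.808,0.374,0],"turn": 0},{"hand": 0.6,"delta_pos": [-0.808,0.374,0],"turn": 0},{"hand": 0.6,"delta_pos": [-0.808,0.374,0],"turn": 0}]'

```text
clock: 19.5
tcp_pos: [508.1, 89.8, 194.2]
tcp_rot: [[-0.193, 0.981, -0.002], [0.981, 0.193, 0.0], [0.001, -0.002, -1.0]]
contact_force: [-0.8, 1.1, -2.5]
opening: 50.9
gripper_force: 63.2
```

Emit:
send_rows --targets '[{"hand": 0.6,"delta_pos": [-0.2,0.09,0],"turn": -0.452},{"hand": 0.6,"delta_pos": [-0.4,0.18,0],"turn": -0.452},{"hand": 0.6,"delta_pos": [-0.6,0.28,0],"turn": -0.452},{"hand": 0.6,"delta_pos": [-0.808,0.374,0],"turn": -0.452},{"hand": 0.6,"delta_pos": [-0.808,0.374,0],"turn": -0.452},{"hand": 0.6,"delta_pos": [-0.808,0.374,0],"turn": -0.452},{"hand": 0.6,"delta_pos": [-0.808,0.374,0],"turn": -0.452},{"hand": 0.6,"delta_pos": [-0.808,0.374,0],"turn": -0.452},{"hand": 0.6,"delta_pos": [-0.808,0.374,0],"turn": -0.452},{"hand": 0.6,"delta_pos": [-0.808,0.374,0],"turn": -0.452}]'

```text
clock: 20.33
tcp_pos: [570.3, 7.1, 195.4]
tcp_rot: [[-0.789, 0.614, 0.0], [0.614, 0.789, -0.001], [-0.0, -0.0, -1.0]]
contact_force: [0.4, 0.3, -1.4]
opening: 50.7
gripper_force: 63.2
```

```bash
python3 - <<'E'
from h import *
s=manip.get_state();R=np.array(s['tcp_rot']);print(s['clock'],s['tcp_pos'],np.degrees(np.arctan2(R[1][0],R[0][0])),np.round(s['q'],1),s['opening'])
d=np.array([570.8,6.4,0])-np.array(s['tcp_pos']);print('tool delta frac',(R.T@d/120).round(4))
sc,ds=snap('scene','scene2'); t,_=snap('top','top2')
cv2.imwrite('pics/crop2.png',np.hstack([cv2.resize(sc[170:320,260:460,::-1],(400,300),interpolation=cv2.INTER_CUBIC),cv2.resize(t[170:260,270:390,::-1],(400,300),interpolation=cv2.INTER_CUBIC)]))
E
```

```text
20.3333 [570.31304495   7.08213968 195.35585456] 142.12671189414473 [ 42.8  27.5 -63.2 100.5  26.3  68.5  24.4] 50.685726102802484
tool delta frac [-6.000e-03 -1.300e-03  1.628e+00]
```

View pics/crop2.png

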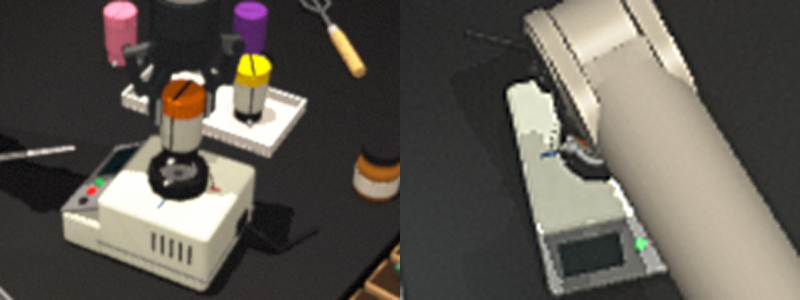

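The left crop shows orange at (183,115), held directly above the collar at (178,172). I descend into the collar slowly.

Emit:
send_rows --targets '[{"hand": 0.6,"delta_pos": [-0.006,-0.001,0.08],"turn": 0},{"hand": 0.6,"delta_pos": [-0.006,-0.001,0.14],"turn": 0},{"hand": 0.6,"delta_pos": [-0.006,-0.001,0.18],"turn": 0},{"hand": 0.6,"delta_pos": [-0.006,-0.001,0.2],"turn": 0},{"hand": 0.6,"delta_pos": [-0.006,-0.001,0.22],"turn": 0},{"hand": 0.6,"delta_pos": [-0.006,-0.001,0.235],"turn": 0},{"hand": 0.6,"delta_pos": [-0.006,-0.001,0.25],"turn": 0},{"hand": 0.6,"delta_pos": [-0.006,-0.001,0.25],"turn": 0},{"hand": 0.6,"delta_pos": [-0.006,-0.001,0.25],"turn": 0}]'

```text
clock: 21.18
tcp_pos: [570.5, 6.1, 165.2]
tcp_rot: [[-0.789, 0.614, -0.001], [0.614, 0.789, 0.0], [0.001, -0.001, -1.0]]
contact_force: [-3.2, 0.9, 0.4]
opening: 50.8
gripper_force: 63.3
```

Emit:
send_rows --targets '[{"hand": 0.6,"delta_pos": [0,0,0.02],"turn": 0},{"hand": 0.6,"delta_pos": [0,0,0.04],"turn": 0},{"hand": 0.6,"delta_pos": [0,0,0.06],"turn": 0},{"hand": 0.6,"delta_pos": [0,0,0.075],"turn": 0},{"hand": 0.6,"delta_pos": [0,0,0.075],"turn": 0},{"hand": 0.6,"delta_pos": [0,0,0.075],"turn": 0}]'

```text
clock: 21.68
tcp_pos: [570.6, 6.2, 157.5]
tcp_rot: [[-0.789, 0.614, -0.001], [0.614, 0.789, -0.001], [0.001, -0.001, -1.0]]
contact_force: [-6.2, 0.9, 8.4]
opening: 51.1
gripper_force: 63.9
```

Emit:
send_rows --targets '[{"hand": 0.6,"delta_pos": [0.006,-0.005,0.01],"turn": 0},{"hand": 0.6,"delta_pos": [0.006,-0.005,0.01],"turn": 0},{"hand": 0.6,"delta_pos": [0.006,-0.005,0.01],"turn": 0.08},{"hand": 0.6,"delta_pos": [0.006,-0.005,0.01],"turn": 0.14},{"hand": 0.6,"delta_pos": [0.006,-0.005,0.01],"turn": 0.2},{"hand": 0.6,"delta_pos": [0.006,-0.005,0.01],"turn": 0.26},{"hand": 0.6,"delta_pos": [0.006,-0.005,0.01],"turn": 0.3},{"hand": 0.6,"delta_pos": [0.006,-0.005,0.01],"turn": 0.3}]'

```text
clock: 22.35
tcp_pos: [569.8, 6.9, 156.6]
tcp_rot: [[-0.424, 0.906, -0.0], [0.906, 0.424, -0.001], [-0.0, -0.001, -1.0]]
contact_force: [-6.9, 1.4, 8.4]
opening: 51.1
gripper_force: 63.8
```

```bash
python3 - <<'E'
from h import *
s=manip.get_state();R=np.array(s['tcp_rot']);print(s['clock'],s['tcp_pos'],np.degrees(np.arctan2(R[1][0],R[0][0])),s['contact_force'],s['wrist_torque'],s['q'][6])
E
```

```text
22.35 [569.83234432   6.87836716 156.6138751 ] 115.08028742226057 [-6.86052772  1.38003087  8.36941404] [0.33029449 1.58252881 0.15927242] -1.353381595704589
```

Emit:
send_rows --targets '[{"hand": 0.6,"delta_pos": [0,0,0.005],"turn": 0.07},{"hand": 0.6,"delta_pos": [0,0,0.005],"turn": 0.14},{"hand": 0.6,"delta_pos": [0,0,0.005],"turn": 0.21},{"hand": 0.6,"delta_pos": [0,0,0.005],"turn": 0.28},{"hand": 0.6,"delta_pos": [0,0,0.005],"turn": 0.35},{"hand": 0.6,"delta_pos": [0,0,0.005],"turn": 0.42},{"hand": 0.6,"delta_pos": [0,0,0.005],"turn": 0.48},{"hand": 0.6,"delta_pos": [0,0,0.005],"turn": 0.54},{"hand": 0.6,"delta_pos": [0,0,0.005],"turn": 0.58},{"hand": 0.6,"delta_pos": [0,0,0.005],"turn": 0.6},{"hand": 0.6,"delta_pos": [0,0,0.005],"turn": 0.62},{"hand": 0.6,"delta_pos": [0,0,0.005],"turn": 0.62}]'

```text
clock: 23.35
tcp_pos: [570.4, 6.6, 156.4]
tcp_rot: [[0.504, 0.864, 0.001], [0.864, -0.504, -0.003], [-0.002, 0.003, -1.0]]
contact_force: [-5.9, 0.1, 11.0]
opening: 50.7
gripper_force: 64.1
```

```bash
python3 - <<'E'
from h import *
s=manip.get_state();R=np.array(s['tcp_rot']);print(s['clock'],s['tcp_pos'],np.degrees(np.arctan2(R[1][0],R[0][0])),s['contact_force'],s['wrist_torque'],s['q'][6])
E
```

```text
23.35 [570.42908246   6.58785521 156.43385771] 59.718059108401164 [-5.9065902   0.06562436 11.01984013] [0.13572072 1.46252945 1.54279958] -51.14610094858451
```

Emit:
send_rows --targets '[{"hand": 0.6,"delta_pos": [0,0,0],"turn": 0},{"hand": 0.6,"delta_pos": [0,0,0],"turn": 0},{"hand": 0.6,"delta_pos": [0,0,0],"turn": 0},{"hand": 0.6,"delta_pos": [0,0,0],"turn": 0},{"hand": 0.6,"delta_pos": [0,0,0],"turn": 0},{"hand": 0.6,"delta_pos": [0,0,0],"turn": 0}]'

```text
clock: 23.85
tcp_pos: [570.4, 6.6, 156.4]
tcp_rot: [[0.504, 0.864, 0.001], [0.864, -0.504, -0.002], [-0.001, 0.002, -1.0]]
contact_force: [-5.2, 0.2, 9.9]
opening: 50.9
gripper_force: 64.1
```

```bash
python3 - <<'E'
from h import *
s=manip.get_state();R=np.array(s['tcp_rot']);print(s['clock'],s['tcp_pos'],np.degrees(np.arctan2(R[1][0],R[0][0])),s['contact_force'],s['wrist_torque'])
sc,ds=snap('scene','scene3')
a=proj('scene',(570.8,6.4,201));print(a,proj('scene',(570.8+24*np.cos(np.radians(22)),6.4+24*np.sin(np.radians(22)),201))-a)
cv2.imwrite('pics/crop3.png',np.hstack([cv2.resize(sc[190:290,300:420,::-1],(400,333),interpolation=cv2.INTER_CUBIC),cv2.resize(sc[290:400,190:322,::-1],(400,333))]))
E
```

```text
23.85 [570.43338626   6.59129212 156.43044264] 59.75275729167523 [-5.18717772  0.23974297  9.932837  ] [0.15981083 1.52366705 1.60277525]
[350. 227.] [10.  2.]
```

View pics/crop3.png

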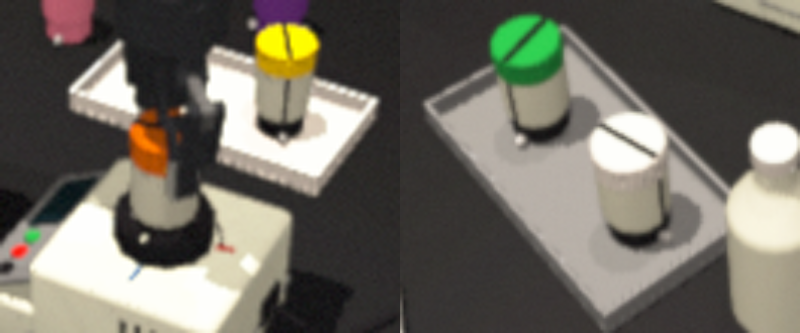

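In the left crop orange is seated in the collar (165,200) with its lid line swung to the turned position. In the right crop green stands upright at (530,80) beside white (630,175). The turn is steady at 82° with 1.6 Nm against the stop, so I hand it in.

```bash
python3 -c "
from bench import manip
print(manip.sign_off())"
```

```text
the job is handed in; nothing more can be done
None
```

The job is handed in at about 24 s: the green cup stands upright in the wash tray, and the orange cup is seated, pressed about 8.5 mm and held against the stop with the grip still on; sign-off gave no verdict.

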